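# Put the vial rack under the ratchet press head

## Task

Pull the press head up by its yellow handle, click by click, until the ratchet holds it well clear of the height of the vial caps, and let go. Take the blue vial rack by its white fin and slide it under the raised head, straight between the guides, until it is fully home against the back stop. Then press the red tab to lift the pawl and let the head sink until it rests on the vial caps, let go of the tab, and leave the other bottles, jars and glassware where they stand.

Things in the scene. Friction and masses are not known exactly. Their poses are not given: they have to be found in the camera images.
- stand: Fixed press stand, 105 (x) x 300 (y, with the tab) x 165 mm high. Origin on the bench at the foot of its mast; x runs along the rack lane to the back stop, y to the side of the red tab. The mast is two upright plates at the origin, with the toothed rail sliding between them. On its -y side, centre line at y = -110 mm, lies the rack lane: bare bench between two guides, open towards -x.
- nest (a point): Where rack_mid belongs: on the lane's centre line, 31 mm above the bench, at x = 0, y = -110 mm of the stand, with the stand's axes. The dark guides are 14 mm high, 104 mm apart (the rack is 90 mm wide), from x = -2 to 61 mm with flared mouths 20 mm further out. The back stop's face is at x = 57 mm: a rack touching it has its middle 2 mm beyond this point.
- head (a joint): Height of press head and rail in m: 0 down, at most 0.108. It rises freely; the sprung pawl holds it at 0.024, 0.048, 0.072 and 0.096 (it clicks in about 8 mm above each, then the head settles back on the tooth). At 0.072 and 0.096 it clears the caps by 14 mm or more; resting on the caps of a rack it reads 0.058. 0.45 kg, damped: with the pawl lifted it sinks by itself at about 70 mm/s.
- lift_grip (a point): Centre of the yellow handle block on top of the sliding rail: 50 (stand's x) x 22 (y) x 35 mm high, 202 mm above the bench when the head is down. Grasp across the 22 mm from above and pull straight up (5 to 10 N). The white head on the rail, 70 (x) x 80 (y) mm, is carried over the lane, centred over the nest, its underside 17 mm above the bench when down, its top 65 mm.
- pawl (a joint): Angle of the pawl in rad: 0 engaged, at most 0.5. Pressing the red tab down raises it; beyond about 0.25 the teeth pass freely downwards, and it must be kept there while the head sinks. A spring brings it back.
- pawl_tab (a point): Middle of the top face of the red thumb tab (36 x 34 mm), on the +y side of the mast, 109 mm from the stand's origin along y, 111 mm above the bench when the pawl is engaged. Press it straight down with closed fingers: 20 mm down gives about 0.36 rad, at 3 to 6 N. The pivot is 60 mm from it, towards the mast.
- rack_mid (a point): Middle, half-way up, of the blue body of the loose vial rack: 110 (x) x 90 (y) x 62 mm high, standing on the bench; its twelve vials' caps reach 75 mm above the bench; 0.3 to 0.6 kg. Its white grip fin is on its -x side; that side must face out of the lane when the rack is home.
- rack_grip (a point): Centre of the rack's white grip fin, 100 mm from rack_mid along the rack's -x, 52 mm above the bench; the fin is 32 mm long (x), 16 mm thick (y), its top 80 mm above the bench, and is joined to the rack by a bar 16 mm thick. Grasp it from above across its thickness and drag the rack along the bench.
- bottle_blue_mid (a point): Bystander: clear bottle with blue cap, 70 mm across, 150 mm high; the point is on its axis 30 mm above the bench.
- bottle_orange_mid (a point): Bystander: clear bottle with orange cap, 60 mm across, 115 mm high; the point is on its axis 30 mm above the bench.
- jar_white_mid (a point): Bystander: white jar with blue lid, 46 mm across, 58 mm high; the point is on its axis 30 mm above the bench.
- bottle_amber_mid (a point): Bystander: amber bottle with black cap, 56 mm across, 105 mm high; the point is on its axis 30 mm above the bench.
- jar_small_mid (a point): Bystander: small all-white jar, 38 mm across, 50 mm high; the point is on its axis 30 mm above the bench.
- beaker_rim (a point): Bystander: open glass beaker, 66 mm across, 85 mm high; the point is the centre of its rim.
There are look-alikes about, which are no part of the job. Leave any brown or pink look-alike of the part that bears rack_mid alone.

How it is judged:
On the way, in this order (a step that is already met when the one before it is completed fails the run):
1. the head hangs on the pawl, clear of the height of the caps, with nothing in the fingers (value of joint head above 0.066 m and contact force between the fingers and anything else below 0.2 N and value of joint pawl below 0.15 rad), for 0.3 s.
2. the rack is home in the lane while the head is still up (value of joint head above 0.064 m and x of rack_mid in the frame of nest between -0.009 and 0.006 m and y of rack_mid in the frame of nest between -0.01 and 0.01 m and angle between the x axis of rack_mid and the x axis of nest, either way round below 0.12 rad), for 0.2 s.
At the end, for the whole second after the job is handed in: The rack stands on the bench home in the lane (middle within 9 mm of the nest along the lane and 10 mm across it, square to within 7 degrees), the head rests still on its vial caps (head joint between 0.053 and 0.062), and the pawl has sprung back (below 0.15 rad) (value of joint head between 0.053 and 0.062 m and velocity of joint head between -0.01 and 0.01 m/s and value of joint pawl below 0.15 rad and x of rack_mid in the frame of nest between -0.009 and 0.006 m and y of rack_mid in the frame of nest between -0.01 and 0.01 m and z of rack_mid in the frame of nest below 0.004 m and angle between the x axis of rack_mid and the x axis of nest, either way round below 0.12 rad); the robot touches nothing.
It fails at once if a bystander (bottle, jar or beaker) is shifted by more than 30 mm or knocked over (distance of any of bottle_blue_mid, bottle_orange_mid, jar_white_mid, bottle_amber_mid, jar_small_mid, beaker_rim from where it was at the start of the episode above 0.03 m).
It fails at once if the vial rack is tipped by more than 25 degrees (angle between rack_mid's own z axis and vertical above 0.44 rad).
It also fails if it takes over 64 s, if anything falls off the work surface, if the arm or the gripper's body presses on something with over 40 N, if the wrist force passes 120 N, or if a joint passes its speed limit or range.

## Robot

A 6-joint arm with a two-finger parallel gripper is mounted at the origin on the work surface. World frame = base frame: x ahead of the robot, y to its left, z up, the work surface at z = 0. Lengths are in m, angles in rad, forces in N, time in s.
With the tool pointing down it reaches from about 0.425 to 0.95 m from the base axis. Payload 3.5 kg.
Tool frame: the origin (TCP) lies between the finger pads; the fingertips stand 25 mm ahead of it and the grasp point (between the pads) lies 6 mm ahead of it (ctrl.finger_overhang is the distance from the TCP to the fingertips, in m); x points along the fingers, y is the direction in which the jaws open and shut, and the axes are right-handed (so a half turn about x gives the same grasp; the last joint's range is limited). The gripper opens to 85 mm and grips with 20 to 120 N. Pads are 22 mm wide; open, the fingers measure 114 mm over their backs; the gripper's body (76 mm by 85 mm) begins 54 mm behind the grasp point. The pads swing forward as they close: fully open they stand 13 mm farther back than shut.
Start: joints at [-1.454, 0.286, 1.577, -0, 1.279, -0.15], TCP at [0.178, -0.651, 0.256] pointing down, gripper open.
Joint ranges: [-2.77, 2.77], [-0.9, 2.22], [0.21, 2.48], [-1.53, 4.67], [0.24, 2.81], [-2.84, 2.84]. Speed limits (rad/s): [2.79, 2.79, 3.14, 3.14, 3.14, 3.14].

## Interface

Orientations are given as a unit quaternion [x, y, z, w].
In Python, from plant import ctrl gives the robot as it stands.
- The arm moves only by the tool play_rows, never from a script. Its argument "targets" is a list of rows, each an object with "delta_pos": the shift along the world's x, y, z normalised to -1 to 1, where 1 is 1000 mm, a list of three; "delta_rot": the turn, a rotation vector about the world's x, y, z normalised to -1 to 1, where 1 is pi rad, a list of three; "claw": the finger opening in mm, from 0 to 85.4. In form: [{"delta_pos": [tx, ty, tz], "delta_rot": [wx, wy, wz], "claw": claw}, ...]. A call has 1 to 20 rows; each row is the pose to reach, as a shift and turn from the pose measured when the call began, turning the shorter way round; what a row does not reach only later rows make up. A row lasts 1/12 s, in which the tool goes at most 41.7 mm and 7.16 degrees, less where a joint would pass 70% of its speed; a pose out of reach is approached as far as the arm can. A call with a number of a shift or a turn outside -1 to 1 is refused whole. A call with a gripper value outside its range is refused whole. The fingers move at their own pace and stop on an object; "newtons" is the grip in N (left out, the last holds). Time passes only in rows, so rows that repeat a pose let the fingers close. It gives the time, the measured TCP pose, the force and the opening at its end, in the units of the state.
- ctrl.get_state(): the state, without advancing time (a new reading comes with each control period).
- ctrl.read_camera(name): name is "scene" or "top"; returns the picture (400x640x3 uint8, blue, green, red); there is no depth.
- ctrl.calibration(name): a dict with "fx", "fy", "cx", "cy" (pixels), "camera_from_world" (4x4, takes a point from world to camera coordinates). Camera axes: x right, y down, z forward; pixel columns grow to the right and rows downward; lengths in m; the calibration is good to about 2 mm. A picture is of the moment at which its call begins. calibration takes no time and is no camera call.
- ctrl.sign_off(): hands the job in, once; it reports no verdict.
The state is a dict: "time": time; "qpos": joint angles; "dq": joint speeds; "joint_efforts": joint torques, N m; "eef_pos": TCP position; "tcp_rot": TCP orientation; "contact_force": force on the tool from outside, world axes, zero at the start; "wrist_torque": the same for the moment, N m; "opening": opening from 0.0 (shut) to 1.0 (fully open).
Only numpy, scipy, OpenCV 4.12 (cv2) and the standard library are available. Lean on these libraries where they do the work, as an engineer would, in place of code of your own. Each camera call takes 0.05 s, during which the arm holds its last target. There are 200 camera calls.

## Working session

There is one attempt and no reset: what is moved stays moved. The work goes in short steps, Python scripts to look and compute and a tool call to move; the robot and the scene stay as the last step left them, time stands still between calls to the robot, and variables do not carry over. Pictures are saved under pics/ and viewed, about 8 in all and at most 12, crops included, and the job is handed in when it is done.

Besides the shell and the picture viewer there is one more tool, called after ">>>" by a JSON object that holds its "method" and its "body". play_rows: Moves the arm, as the interface text tells. Its arguments: {"type":"object","properties":{"targets":{"type":"array"},"newtons":{"type":"number"}},"required":["targets"]}

```bash
mkdir -p pics
python3 - <<'E'
from plant import ctrl
import cv2,numpy as np
np.set_printoptions(precision=4,suppress=True)
for n in("scene","top"):
    cv2.imwrite(f"pics/{n}0.png",ctrl.read_camera(n)); c=ctrl.calibration(n)
    print(n,c['fx'],c['fy'],c['cx'],c['cy']);print(np.array(c['camera_from_world']))
print(ctrl.get_state(), ctrl.finger_overhang)
E
```

```text
scene 485.30862656209445 485.30862656209445 321.24816289566115 196.25829960141408
[[-0.0364  0.9993  0.0087  0.0183]
 [ 0.6706  0.0309 -0.7412 -0.2281]
 [-0.7409 -0.0212 -0.6712  2.1467]
 [ 0.      0.      0.      1.    ]]
top 505.9858814896082 505.9858814896082 324.4496992804568 204.86958297030438
[[-0.0319 -0.9995  0.0028  0.0183]
 [-0.9771  0.0306 -0.2104  0.5084]
 [ 0.2102 -0.0094 -0.9776  1.5343]
 [ 0.      0.      0.      1.    ]]
{'time': 0.1, 'qpos': array([-1.454 ,  0.2871,  1.578 ,  0.    ,  1.2786, -0.1501]), 'dq': array([-0.0002, -0.0016, -0.0034, -0.0003,  0.0003, -0.0025]), 'joint_efforts': array([  0.0002, -40.7299, -29.3697,  -0.0002,   0.0034,   0.    ]), 'eef_pos': array([ 0.1779, -0.6506,  0.2551]), 'tcp_rot': array([ 0.7008,  0.0948, -0.7008,  0.0933]), 'contact_force': array([ 0.3531, -0.1873,  0.5859]), 'wrist_torque': array([ 0.0211,  0.0287, -0.0105]), 'opening': 1.0024143193029935} 0.025
```

View pics/scene0.png

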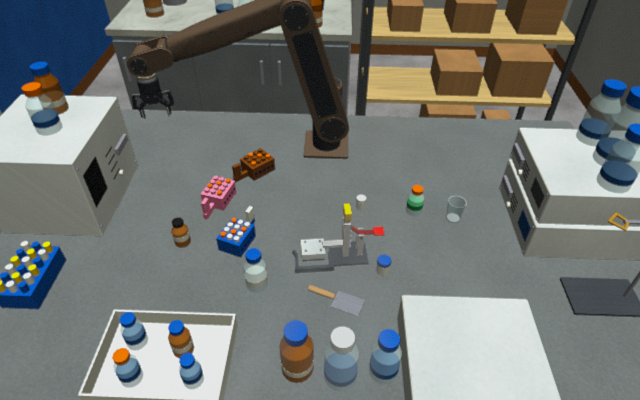

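View pics/top0.png

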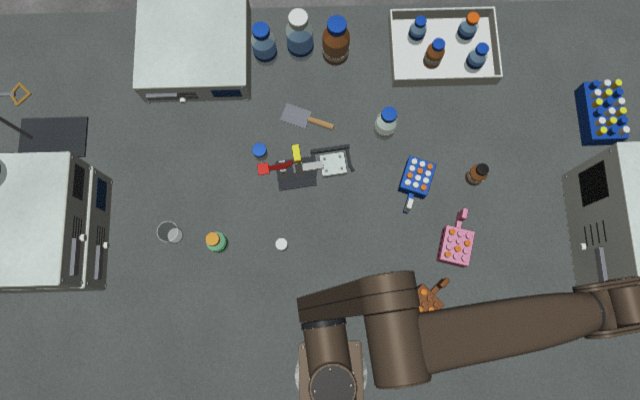

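The scene view shows the stand at about (340,245), with its yellow handle at (347,212) and red tab at (378,231). The blue rack is at (237,235) and its fin at (250,212). In the top view the stand is near (297,170), the rack near (417,177) and the fin near (408,205). Next I'll enlarge both.

```bash
cat > h.py <<'E'
from plant import ctrl
import cv2,numpy as np
np.set_printoptions(precision=4,suppress=True)
def cam(n):
    c=ctrl.calibration(n);T=np.array(c['camera_from_world']);return c,T
def proj(n,P):
    c,T=cam(n);p=T[:3,:3]@np.array(P)+T[:3,3];return np.array([c['fx']*p[0]/p[2]+c['cx'],c['fy']*p[1]/p[2]+c['cy']])
def ray(n,uv):
    c,T=cam(n);d=T[:3,:3].T@np.array([(uv[0]-c['cx'])/c['fx'],(uv[1]-c['cy'])/c['fy'],1]);return -T[:3,:3].T@T[:3,3],d/np.linalg.norm(d)
def plane(n,uv,z):
    o,d=ray(n,uv);return o+d*(z-o[2])/d[2]
def tri(a,b,na="scene",nb="top"):
    A=np.zeros((3,3));B=np.zeros(3);rs=[ray(na,a),ray(nb,b)]
    for o,d in rs: M=np.eye(3)-np.outer(d,d);A+=M;B+=M@o
    p=np.linalg.solve(A,B);return p,max(np.linalg.norm((np.eye(3)-np.outer(d,d))@(p-o)) for o,d in rs)
def blobs(img,lo,hi,box,minA=8):
    x0,y0,x1,y1=box;h=cv2.cvtColor(img,cv2.COLOR_BGR2HSV)[y0:y1,x0:x1]
    m=cv2.inRange(h,np.array(lo),np.array(hi));n,l,s,c=cv2.connectedComponentsWithStats(m)
    return [(s[i,4],c[i]+[x0,y0],s[i,:4]+[x0,y0,0,0]) for i in range(1,n) if s[i,4]>=minA]
E
python3 - <<'E'
from h import *
s=cv2.imread("pics/scene0.png");t=cv2.imread("pics/top0.png")
a=cv2.resize(s[195:285,205:395],None,fx=4,fy=4,interpolation=cv2.INTER_CUBIC)[:,:760]
b=cv2.resize(t[135:220,250:440],None,fx=4,fy=4,interpolation=cv2.INTER_CUBIC)[:,:760]
cv2.imwrite("pics/crop0.png",cv2.resize(np.vstack([a,b]),None,fx=.83,fy=.83))
for n,im,bx in(("scene",s,(205,195,395,285)),("top",t,(250,135,440,220))):
    for nm,lo,hi in(("red",(0,150,90),(8,255,255)),("yel",(22,130,90),(35,255,255)),("blue",(105,150,40),(125,255,255)),("white",(0,0,150),(180,60,255))):
        for x in blobs(im,lo,hi,bx): print(n,nm,x[0],x[1],x[2])
E
```

```text
scene red 123 [373.2602 230.7805] [353 227  31   8]
scene yel 103 [347.233  210.8155] [343 203   9  17]
scene blue 559 [236.8676 241.9231] [217 220  38  36]
scene blue 191 [252.8639 255.267 ] [245 248  16  16]
scene blue 111 [384.0811 259.7117] [378 255  13  11]
scene white 58 [361.0172 197.5862] [356 195  11   7]
scene white 36 [248.6667 208.8333] [245 206   8   7]
scene white 39 [238.6154 223.4359] [235 219   8  10]
scene white 19 [229.6316 223.7368] [227 222   6   4]
scene white 19 [246.9474 223.3684] [245 221   5   5]
scene white 13 [347.2308 223.5385] [344 223   7   2]
scene white 22 [226.2273 228.4091] [223 227   7   4]
scene white 17 [240.0588 232.7647] [238 231   5   4]
scene white 20 [229.5 235.5] [227 234   6   4]
scene white 8 [360.625 234.625] [359 234   5   2]
scene white 20 [236.25 237.55] [234 236   6   4]
scene white 482 [316.7822 245.2199] [300 238  43  17]
scene white 314 [256.3822 271.7866] [245 260  22  23]
top red 212 [270.9434 167.0896] [257 161  35  14]
top yel 121 [296.0083 152.7438] [292 145   9  17]
top blue 140 [258.8429 149.6429] [253 143  13  14]
top blue 478 [414.8431 180.6904] [399 156  37  43]
top white 622 [328.5338 163.6865] [302 152  45  24]
top white 8 [282.   160.75] [279 160   6   2]
top white 25 [414. 161.] [412 159   5   5]
top white 26 [421.9231 163.3846] [419 161   6   6]
top white 27 [411.7407 167.6667] [409 165   6   6]
top white 27 [427.6296 172.963 ] [425 170   6   7]
top white 29 [417.5517 177.3103] [415 175   6   6]
top white 28 [425.5357 180.    ] [423 177   6   7]
top white 28 [407.5    181.7857] [405 179   6   6]
top white 27 [415.4074 184.4444] [413 182   6   6]
top white 49 [409.8163 202.9592] [407 198   7  11]
```

View pics/crop0.png

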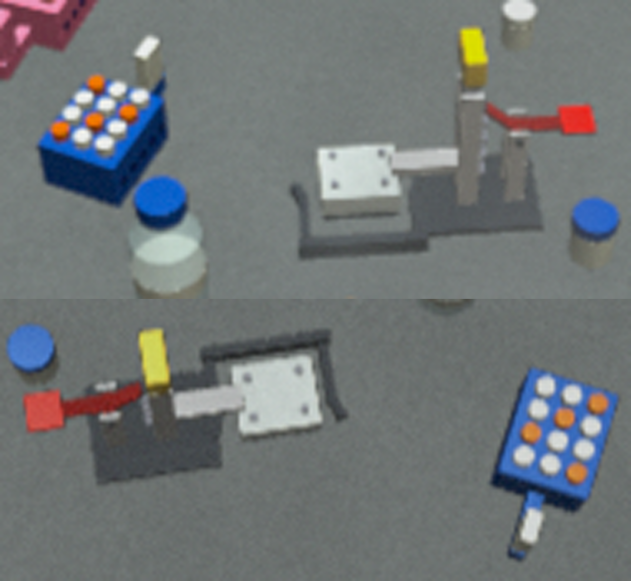

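The crop shows the following:
- The head is down over the lane.
- The lane mouth faces the robot, and its back stop is at the top of the image.
- The rack's fin points towards the robot.

Next step is measuring these from both views.

Run:
```python
from h import *
s=cv2.imread("pics/scene0.png");t=cv2.imread("pics/top0.png")
def show(n,nm,r):
    for x in r: print(n,nm,x[0],x[1],x[2])
ts=blobs(s,(0,150,200),(8,255,255),(360,222,395,240));tt=blobs(t,(0,150,190),(8,255,255),(250,155,275,180))
show("s","tab",ts);show("t","tab",tt)
print("tab tri",tri(max(ts,key=lambda x:x[0])[1],max(tt,key=lambda x:x[0])[1]))
ys=blobs(s,(22,130,200),(35,255,255),(335,198,360,225));yt=blobs(t,(22,130,200),(35,255,255),(285,140,305,165))
show("s","yel",ys);show("t","yel",yt)
print("yel V top column:",cv2.cvtColor(t,cv2.COLOR_BGR2HSV)[143:164,296,2],cv2.cvtColor(s,cv2.COLOR_BGR2HSV)[200:222,347,2])
print("yel all tri",tri([347.23,210.82],[296.01,152.74]))
# head: white, opened to drop the arm
for n,im,bx in(("scene",s,(295,230,345,262)),("top",t,(300,148,352,180))):
    x0,y0,x1,y1=bx;h=cv2.cvtColor(im,cv2.COLOR_BGR2HSV)[y0:y1,x0:x1]
    m=cv2.inRange(h,(0,0,165),(180,60,255));m=cv2.morphologyEx(m,cv2.MORPH_CLOSE,np.ones((5,5)));m=cv2.morphologyEx(m,cv2.MORPH_OPEN,np.ones((9,9)))
    c=max(cv2.findContours(m,0,2)[0],key=cv2.contourArea);r=cv2.minAreaRect(c);b=cv2.boxPoints(r)+[x0,y0]
    M=cv2.moments(m,True);cc=np.array([M['m10']/M['m00']+x0,M['m01']/M['m00']+y0]);print(n,"head",cc,r[1],r[2]);
    B=np.array([plane(n,p,.065)[:2] for p in b]);print(B.ravel(),np.linalg.norm(B-np.roll(B,1,0),axis=1))
    if n=="scene":hs=cc
    else:print("head tri",tri(hs,cc), plane("scene",hs,.065),plane("top",cc,.065))
# rack caps
P={}
for n,im,bx in(("scene",s,(215,212,258,248)),("top",t,(398,154,438,195))):
    r=blobs(im,(0,0,150),(180,60,255),bx,8)+blobs(im,(5,150,140),(18,255,255),bx,8)
    c=np.array([x[1] for x in r]);print(n,len(c));P[n]=c
    Q=np.array([plane(n,p,.075)[:2] for p in c]);rr=cv2.minAreaRect((Q*1000).astype(np.float32));print("caps rect",rr,Q.mean(0))
f=[248.667,208.83],[409.816,202.96]
print("fin tri",tri(*f),plane("scene",f[0],.08),plane("top",f[1],.08))
print("jar/bottle blue caps", plane("top",(258.8,149.6),.058), plane("top",(387,114),.15),plane("scene",(252.86,255.3),.145))
```

```text
s tab 73 [378.4384 230.4521] [374 227  10   8]
t tab 98 [262.8367 168.398 ] [258 163  11  11]
tab tri (array([0.6184, 0.1912, 0.1062]), np.float64(0.0024022438325288983))
s yel 57 [347.0526 208.4912] [344 204   7  10]
t yel 89 [295.6966 152.3258] [292 145   8  15]
yel V top column: [118 177 206 212 212 210 213 212 213 211 211 210 208 212 212 216 207 162
 106  86 117] [124 124 128 170 223 222 221 222 221 220 221 220 222 209 173 131 129 127
 123 123 114  97]
yel all tri (array([0.6329, 0.0832, 0.2061]), np.float64(0.0021600642444272785))
scene head [312.4658 246.2712] (15.0, 23.0) 90.0
[ 0.6301 -0.0643  0.6266  0.0133  0.6933  0.0154  0.6966 -0.0598] [0.0667 0.0776 0.0667 0.0753]
top head [332.1738 163.2924] (21.0, 24.0) 90.0
[ 0.6758  0.0111  0.6734 -0.0654  0.6041 -0.0626  0.6065  0.0132] [0.0694 0.0765 0.0694 0.0758]
head tri (array([ 0.6457, -0.0259,  0.0477]), np.float64(0.0010928283265696714)) [ 0.6612 -0.024   0.065 ] [ 0.6405 -0.0265  0.065 ]
scene 11
caps rect ((599.900634765625, -292.445556640625), (54.59843826293945, 72.63229370117188), 70.95983123779297) [ 0.602  -0.2932]
top 12
caps rect ((594.4314575195312, -296.25048828125), (52.7708740234375, 72.59627532958984), 68.64238739013672) [ 0.5942 -0.2962]
fin tri (array([ 0.5018, -0.2609,  0.0751]), np.float64(0.0013790947207763826)) [ 0.5071 -0.2583  0.08  ] [ 0.5009 -0.2615  0.08  ]
jar/bottle blue caps [0.6956 0.2068 0.058 ] [ 0.7668 -0.1976  0.15  ] [ 0.7777 -0.1995  0.145 ]
```

Run:
```python
from h import *
from scipy.spatial.transform import Rotation as R
print("yel bright tri",tri([347.05,208.49],[295.70,152.33]),plane("scene",[347.05,208.49],.2195),plane("top",[295.70,152.33],.2195))
print("tab planes",plane("scene",[378.44,230.45],.111),plane("top",[262.84,168.4],.111))
st=ctrl.get_state();r=R.from_quat(st['tcp_rot']);print(r.as_matrix())
y=r.as_matrix()[:,1];print("yaw of tool y",np.degrees(np.arctan2(y[1],y[0])))
for n,p,z in(("small jar",(281,243),.05),("orange",(214,239),.115),("amber",(481,169),.105),("pinkfin",(463,214),.08)):print(n,plane("top",p,z))
```

```text
yel bright tri (array([0.6314, 0.083 , 0.2147]), np.float64(0.0014499208603768713)) [0.6363 0.0842 0.2195] [0.6298 0.0813 0.2195]
tab planes [0.6228 0.1929 0.111 ] [0.6169 0.1882 0.111 ]
[[-0.0002  0.2637 -0.9646]
 [ 0.0022 -0.9646 -0.2637]
 [-1.     -0.0022 -0.0003]]
yaw of tool y -74.7126542119111
small jar [0.3931 0.1405 0.05  ]
orange [0.4022 0.3341 0.115 ]
amber [ 0.5958 -0.4838  0.105 ]
pinkfin [ 0.4611 -0.4228  0.08  ]
```

>>> {"method": "play_rows", "body": {"targets": [{"delta_pos": [0.0,0.0,0.05],"delta_rot": [0,0,0],"claw": 85},{"delta_pos": [0.454,0.734,0.055],"delta_rot": [0,0,-0.042],"claw": 85},{"delta_pos": [0.454,0.734,0.055],"delta_rot": [0,0,-0.042],"claw": 85},{"delta_pos": [0.454,0.734,0.055],"delta_rot": [0,0,-0.042],"claw": 85},{"delta_pos": [0.454,0.734,0.055],"delta_rot": [0,0,-0.042],"claw": 85},{"delta_pos": [0.454,0.734,0.055],"delta_rot": [0,0,-0.042],"claw": 85},{"delta_pos": [0.454,0.734,0.055],"delta_rot": [0,0,-0.042],"claw": 85},{"delta_pos": [0.454,0.734,0.055],"delta_rot": [0,0,-0.042],"claw": 85},{"delta_pos": [0.454,0.734,0.055],"delta_rot": [0,0,-0.042],"claw": 85},{"delta_pos": [0.454,0.734,0.055],"delta_rot": [0,0,-0.042],"claw": 85},{"delta_pos": [0.454,0.734,0.055],"delta_rot": [0,0,-0.042],"claw": 85},{"delta_pos": [0.454,0.734,0.055],"delta_rot": [0,0,-0.042],"claw": 85},{"delta_pos": [0.454,0.734,0.055],"delta_rot": [0,0,-0.042],"claw": 85},{"delta_pos": [0.454,0.734,0.055],"delta_rot": [0,0,-0.042],"claw": 85},{"delta_pos": [0.454,0.734,0.055],"delta_rot": [0,0,-0.042],"claw": 85},{"delta_pos": [0.454,0.734,0.055],"delta_rot": [0,0,-0.042],"claw": 85},{"delta_pos": [0.454,0.734,0.055],"delta_rot": [0,0,-0.042],"claw": 85},{"delta_pos": [0.454,0.734,0.055],"delta_rot": [0,0,-0.042],"claw": 85},{"delta_pos": [0.454,0.734,0.055],"delta_rot": [0,0,-0.042],"claw": 85},{"delta_pos": [0.454,0.734,0.055],"delta_rot": [0,0,-0.042],"claw": 85}]}}

```text
time: 1.77
eef_pos: [0.5947, 0.0248, 0.3085]
tcp_rot: [-0.705, -0.049, 0.706, -0.047]
contact_force: [0.5, -0.4, -0.1]
opening: 0.998
```

>>> {"method": "play_rows", "body": {"targets": [{"delta_pos": [0.037,0.058,0],"delta_rot": [0,0,0],"claw": 85},{"delta_pos": [0.037,0.058,0],"delta_rot": [0,0,0],"claw": 85},{"delta_pos": [0.037,0.058,0],"delta_rot": [0,0,0],"claw": 85},{"delta_pos": [0.037,0.058,-0.03],"delta_rot": [0,0,0],"claw": 85},{"delta_pos": [0.037,0.058,-0.06],"delta_rot": [0,0,0],"claw": 85},{"delta_pos": [0.037,0.058,-0.085],"delta_rot": [0,0,0],"claw": 85},{"delta_pos": [0.037,0.058,-0.102],"delta_rot": [0,0,0],"claw": 85},{"delta_pos": [0.037,0.058,-0.102],"delta_rot": [0,0,0],"claw": 60},{"delta_pos": [0.037,0.058,-0.102],"delta_rot": [0,0,0],"claw": 45},{"delta_pos": [0.037,0.058,-0.102],"delta_rot": [0,0,0],"claw": 35}], "newtons": 40}}

```text
time: 2.6
eef_pos: [0.6323, 0.0824, 0.208]
tcp_rot: [0.706, 0.048, -0.705, 0.047]
contact_force: [-0.5, 0.9, 0.1]
opening: 0.602
```

Run:
```python
from h import *
s=ctrl.read_camera("scene");t=ctrl.read_camera("top");st=ctrl.get_state();print(st['contact_force'],st['opening'],st['eef_pos'])
a=cv2.resize(s[150:270,280:400],(400,400),interpolation=cv2.INTER_CUBIC)
b=cv2.resize(t[90:210,240:360],(400,400),interpolation=cv2.INTER_CUBIC)
cv2.imwrite("pics/g1.png",np.hstack([a,b]))
```

```text
[ 0.5424  0.3052 -0.0666] 0.41931716221943727 [0.6329 0.0825 0.209 ]
```

View pics/g1.png

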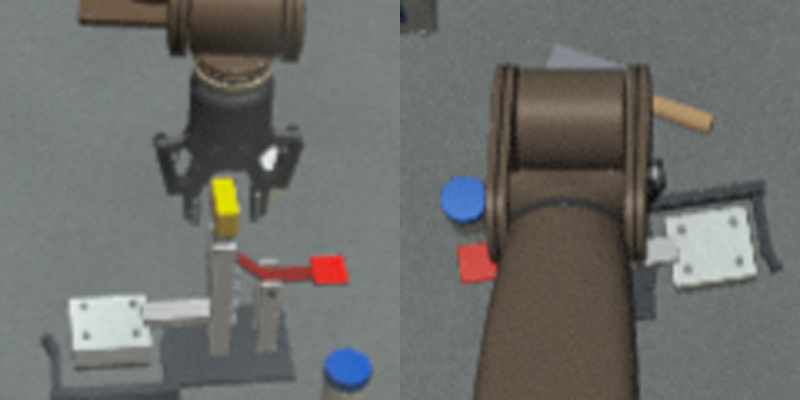

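The crop shows the handle at (225,205) centred between the fingers, so I'll close and lift.

>>> {"method": "play_rows", "body": {"targets": [{"delta_pos": [0,0,0],"delta_rot": [0,0,0],"claw": 10},{"delta_pos": [0,0,0],"delta_rot": [0,0,0],"claw": 10},{"delta_pos": [0,0,0],"delta_rot": [0,0,0],"claw": 10},{"delta_pos": [0,0,0],"delta_rot": [0,0,0],"claw": 10},{"delta_pos": [0,0,0.01],"delta_rot": [0,0,0],"claw": 10},{"delta_pos": [0,0,0.02],"delta_rot": [0,0,0],"claw": 10},{"delta_pos": [0,0,0.03],"delta_rot": [0,0,0],"claw": 10},{"delta_pos": [0,0,0.04],"delta_rot": [0,0,0],"claw": 10},{"delta_pos": [0,0,0.05],"delta_rot": [0,0,0],"claw": 10},{"delta_pos": [0,0,0.06],"delta_rot": [0,0,0],"claw": 10},{"delta_pos": [0,0,0.07],"delta_rot": [0,0,0],"claw": 10},{"delta_pos": [0,0,0.08],"delta_rot": [0,0,0],"claw": 10},{"delta_pos": [0,0,0.088],"delta_rot": [0,0,0],"claw": 10},{"delta_pos": [0,0,0.092],"delta_rot": [0,0,0],"claw": 10},{"delta_pos": [0,0,0.092],"delta_rot": [0,0,0],"claw": 10},{"delta_pos": [0,0,0.092],"delta_rot": [0,0,0],"claw": 10}], "newtons": 50}}

```text
time: 4.03
eef_pos: [0.6335, 0.082, 0.2985]
tcp_rot: [0.707, 0.048, -0.704, 0.047]
contact_force: [4.1, -2.4, -5.8]
opening: 0.253
```

>>> {"method": "play_rows", "body": {"targets": [{"delta_pos": [0,0,-0.008],"delta_rot": [0,0,0],"claw": 10},{"delta_pos": [0,0,-0.014],"delta_rot": [0,0,0],"claw": 10},{"delta_pos": [0,0,-0.014],"delta_rot": [0,0,0],"claw": 10},{"delta_pos": [0,0,-0.014],"delta_rot": [0,0,0],"claw": 60},{"delta_pos": [0,0,-0.014],"delta_rot": [0,0,0],"claw": 60},{"delta_pos": [0,0,-0.014],"delta_rot": [0,0,0],"claw": 60},{"delta_pos": [0,0,-0.014],"delta_rot": [0,0,0],"claw": 60},{"delta_pos": [0,0,0.02],"delta_rot": [0,0,0],"claw": 60},{"delta_pos": [0,0,0.05],"delta_rot": [0,0,0],"claw": 60},{"delta_pos": [-0.03,-0.05,0.08],"delta_rot": [0,0,0],"claw": 60},{"delta_pos": [-0.06,-0.13,0.08],"delta_rot": [0,0,0],"claw": 70},{"delta_pos": [-0.09,-0.21,0.07],"delta_rot": [0,0,0.03],"claw": 85},{"delta_pos": [-0.12,-0.29,0.05],"delta_rot": [0,0,0.06],"claw": 85},{"delta_pos": [-0.13,-0.345,0.0],"delta_rot": [0,0,-0.159],"claw": 85},{"delta_pos": [-0.13,-0.345,0.0],"delta_rot": [0,0,-0.159],"claw": 85},{"delta_pos": [-0.13,-0.345,0.0],"delta_rot": [0,0,-0.159],"claw": 85},{"delta_pos": [-0.13,-0.345,0.0],"delta_rot": [0,0,-0.159],"claw": 85},{"delta_pos": [-0.13,-0.345,0.0],"delta_rot": [0,0,-0.159],"claw": 85},{"delta_pos": [-0.13,-0.345,0.0],"delta_rot": [0,0,-0.159],"claw": 85},{"delta_pos": [-0.13,-0.345,0.0],"delta_rot": [0,0,-0.159],"claw": 85}]}}

```text
time: 5.7
eef_pos: [0.5019, -0.2652, 0.2969]
tcp_rot: [0.696, -0.13, -0.694, -0.131]
contact_force: [1.2, 0.5, -0.1]
opening: 0.993
```

Run:
```python
from h import *
from scipy.spatial.transform import Rotation as R
s=ctrl.read_camera("scene");t=ctrl.read_camera("top");st=ctrl.get_state();print(st['contact_force'],st['opening'],st['eef_pos'],st['qpos'])
y=R.from_quat(st['tcp_rot']).as_matrix()[:,1];print("yaw y",np.degrees(np.arctan2(y[1],y[0])))
cv2.imwrite("pics/s2.png",s);cv2.imwrite("pics/t2.png",t)
a=cv2.resize(s[160:285,200:400],(640,400),interpolation=cv2.INTER_CUBIC)
b=cv2.resize(t[110:220,250:440],(400*190//110*9//10,360),interpolation=cv2.INTER_CUBIC)
b=cv2.resize(t[110:172,250:370],(640,200*62*120//7440*640*62//120//200),interpolation=cv2.INTER_CUBIC) if 0 else cv2.resize(t[125:185,250:440],(640,202),interpolation=cv2.INTER_CUBIC)
cv2.imwrite("pics/v2.png",np.vstack([a,b]))
for n,im,bx in(("scene",s,(330,160,365,230)),("top",t,(280,120,310,165))):print(n,[(x[0],x[1]) for x in blobs(im,(22,130,200),(35,255,255),bx)])
```

```text
[-0.2965  0.2855  0.486 ] 0.9919461070101667 [ 0.5036 -0.2629  0.2988] [-0.6609  0.018   1.8001  0.003   1.3195  1.2737]
yaw y -110.88205443812767
scene [(np.int32(62), array([348.1935, 191.4516]))]
top [(np.int32(100), array([294.38, 144.07]))]
```

View pics/v2.png

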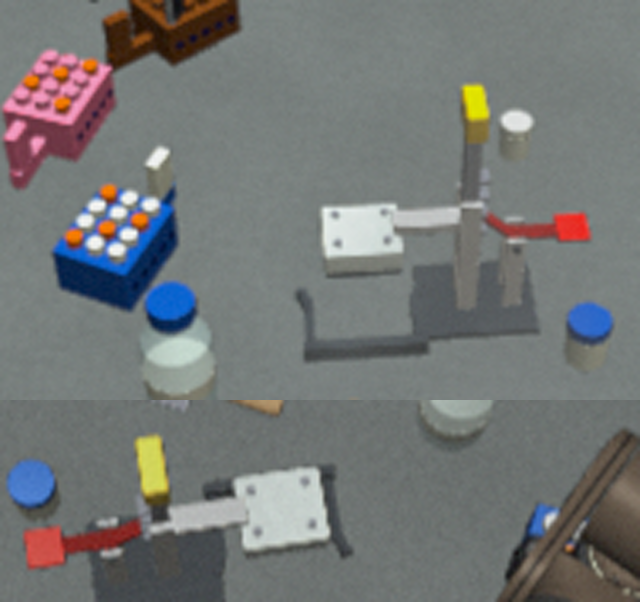

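The head is up: in the crop it is at (362,238) and the handle is at (475,112). The lane is bare, with the far guide at (305,320) and the back stop at (365,347). I'll check the head height and refine the stand's yaw.

Run:
```python
from h import *
print("handle raised",tri([348.19,191.45],[294.38,144.07]))
s=cv2.imread("pics/scene0.png");t=cv2.imread("pics/top0.png");s2=cv2.imread("pics/s2.png");t2=cv2.imread("pics/t2.png")
def head(n,im,bx,z,k):
    x0,y0,x1,y1=bx;g=cv2.resize(im[y0:y1,x0:x1],None,fx=4,fy=4,interpolation=cv2.INTER_CUBIC)
    h=cv2.cvtColor(g,cv2.COLOR_BGR2HSV);m=cv2.inRange(h,(0,0,175),(180,60,255))
    m=cv2.morphologyEx(m,cv2.MORPH_CLOSE,np.ones((17,17)));m=cv2.morphologyEx(m,cv2.MORPH_OPEN,cv2.getStructuringElement(2,(k,k)))
    c=max(cv2.findContours(m,0,1)[0],key=cv2.contourArea)[:,0,:]/4.+[x0-.375,y0-.375]
    Q=np.array([plane(n,p,z)[:2]*1000 for p in c],np.float32);print(n,z,cv2.minAreaRect(Q))
head("top",t,(300,146,352,182),.065,41);head("top",t2,(300,140,352,182),.137,41)
head("scene",s,(290,230,345,262),.065,41);head("scene",s2,(290,215,345,250),.137,41)
# guides in s2: dark pixels
x0,y0,x1,y1=285,245,345,278
h=cv2.cvtColor(s2,cv2.COLOR_BGR2HSV)[y0:y1,x0:x1,2];
m=(h<75).astype(np.uint8)*255
n,l,st,c=cv2.connectedComponentsWithStats(m);i=1+np.argmax(st[1:,4]);print(st[i],h.min(),np.median(h))
yx=np.argwhere(l==i)
for lo,hi in((305-x0,330-x0),):
    pts=[];
    for col in range(lo,hi):
        r=yx[yx[:,1]==col][:,0]
        if len(r):pts.append(plane("scene",(col+x0,r.min()+y0),.014)[:2])
    pts=np.array(pts);f=np.polyfit(pts[:,1],pts[:,0],1);print("stop top near edge: x=",f, "yaw deg",-np.degrees(np.arctan(f[0])))
```

```text
handle raised (array([0.6315, 0.083 , 0.2868]), np.float64(0.0016879946416447497))
top 0.065 ((640.0816650390625, -26.36420440673828), (67.4632339477539, 80.52068328857422), 6.7905097007751465)
top 0.137 ((639.4268798828125, -25.825298309326172), (67.53033447265625, 81.24057006835938), 7.74871301651001)
scene 0.065 ((660.217529296875, -22.043190002441406), (69.2946548461914, 80.43640899658203), 8.524394989013672)
scene 0.137 ((661.3681030273438, -22.496326446533203), (70.61724853515625, 81.22225189208984), 5.3240509033203125)
[38 22 10  3 21] 67 127.0
stop top near edge: x= [-0.1804  0.7145] yaw deg 10.224217019785886
```

>>> {"method": "play_rows", "body": {"targets": [{"delta_pos": [-0.002,0.002,-0.04],"delta_rot": [0,0,0],"claw": 85},{"delta_pos": [-0.002,0.002,-0.08],"delta_rot": [0,0,0],"claw": 85},{"delta_pos": [-0.002,0.002,-0.12],"delta_rot": [0,0,0],"claw": 85},{"delta_pos": [-0.002,0.002,-0.15],"delta_rot": [0,0,0],"claw": 85},{"delta_pos": [-0.002,0.002,-0.18],"delta_rot": [0,0,0],"claw": 85},{"delta_pos": [-0.002,0.002,-0.21],"delta_rot": [0,0,0],"claw": 85},{"delta_pos": [-0.002,0.002,-0.23],"delta_rot": [0,0,0],"claw": 85},{"delta_pos": [-0.002,0.002,-0.24],"delta_rot": [0,0,0],"claw": 85},{"delta_pos": [-0.002,0.002,-0.24],"delta_rot": [0,0,0],"claw": 60},{"delta_pos": [-0.002,0.002,-0.24],"delta_rot": [0,0,0],"claw": 45},{"delta_pos": [-0.002,0.002,-0.24],"delta_rot": [0,0,0],"claw": 35}]}}

```text
time: 6.72
eef_pos: [0.5033, -0.2613, 0.0611]
tcp_rot: [0.698, -0.128, -0.692, -0.127]
contact_force: [0.1, -0.2, 1.3]
opening: 0.598
```

>>> {"method": "play_rows", "body": {"targets": [{"delta_pos": [0,0,-0.003],"delta_rot": [0,0,0],"claw": 25},{"delta_pos": [0,0,-0.003],"delta_rot": [0,0,0],"claw": 5},{"delta_pos": [0,0,-0.003],"delta_rot": [0,0,0],"claw": 5},{"delta_pos": [0,0,-0.003],"delta_rot": [0,0,0],"claw": 5},{"delta_pos": [0,0,-0.003],"delta_rot": [0,0,0],"claw": 5},{"delta_pos": [0,0,-0.003],"delta_rot": [0,0,0],"claw": 5}], "newtons": 60}}

```text
time: 7.22
eef_pos: [0.5041, -0.2618, 0.0596]
tcp_rot: [0.699, -0.128, -0.692, -0.127]
contact_force: [-1.6, 1.7, 5.5]
opening: 0.181
```

```bash
cat > st.py <<'E'
from h import *
from scipy.spatial.transform import Rotation as R
st=ctrl.get_state();print(st['time'],st['contact_force'],st['opening'],st['eef_pos'])
y=R.from_quat(st['tcp_rot']).as_matrix()[:,1];a=np.degrees(np.arctan2(y[1],y[0]));print("rack yaw if held",a+90)
E
python3 st.py
```

```text
7.2167 [-1.6263  1.6637  5.5191] 0.18116678795576194 [ 0.5041 -0.2618  0.0596]
rack yaw if held -20.815400051368584
```

>>> {"method": "play_rows", "body": {"targets": [{"delta_pos": [-0.014,0.0,0],"delta_rot": [0,0,0],"claw": 5},{"delta_pos": [-0.028,0.0,0],"delta_rot": [0,0,0.01],"claw": 5},{"delta_pos": [-0.042,0.0,0],"delta_rot": [0,0,0.02],"claw": 5},{"delta_pos": [-0.052,0.005,0],"delta_rot": [0,0,0.035],"claw": 5},{"delta_pos": [-0.055,0.018,0],"delta_rot": [0,0,0.05],"claw": 5},{"delta_pos": [-0.055,0.033,0],"delta_rot": [0,0,0.065],"claw": 5},{"delta_pos": [-0.055,0.048,0],"delta_rot": [0,0,0.08],"claw": 5},{"delta_pos": [-0.055,0.063,0],"delta_rot": [0,0,0.095],"claw": 5},{"delta_pos": [-0.055,0.078,0],"delta_rot": [0,0,0.11],"claw": 5},{"delta_pos": [-0.055,0.093,0],"delta_rot": [0,0,0.125],"claw": 5},{"delta_pos": [-0.055,0.108,0],"delta_rot": [0,0,0.14],"claw": 5},{"delta_pos": [-0.055,0.123,0],"delta_rot": [0,0,0.15],"claw": 5},{"delta_pos": [-0.055,0.138,0],"delta_rot": [0,0,0.155],"claw": 5},{"delta_pos": [-0.055,0.153,0],"delta_rot": [0,0,0.155],"claw": 5},{"delta_pos": [-0.055,0.168,0],"delta_rot": [0,0,0.155],"claw": 5},{"delta_pos": [-0.055,0.183,0],"delta_rot": [0,0,0.155],"claw": 5},{"delta_pos": [-0.055,0.196,0],"delta_rot": [0,0,0.155],"claw": 5},{"delta_pos": [-0.055,0.206,0],"delta_rot": [0,0,0.155],"claw": 5},{"delta_pos": [-0.055,0.211,0],"delta_rot": [0,0,0.155],"claw": 5},{"delta_pos": [-0.055,0.211,0],"delta_rot": [0,0,0.155],"claw": 5}]}}

```text
time: 8.88
eef_pos: [0.449, -0.0492, 0.0597]
tcp_rot: [0.709, 0.046, -0.702, 0.044]
contact_force: [-0.6, 2.2, 1.5]
opening: 0.181
```

```bash
python3 st.py
python3 - <<'E'
from h import *
s=ctrl.read_camera("scene");t=ctrl.read_camera("top");cv2.imwrite("pics/s3.png",s);cv2.imwrite("pics/t3.png",t)
a=cv2.resize(s[185:275,260:380],(760,570),interpolation=cv2.INTER_CUBIC);cv2.imwrite("pics/v3.png",a)
E
```

```text
8.8833 [-0.5602  2.1947  1.5422] 0.18089257600066838 [ 0.449  -0.0492  0.0597]
rack yaw if held 7.279416582672937
```

View pics/v3.png

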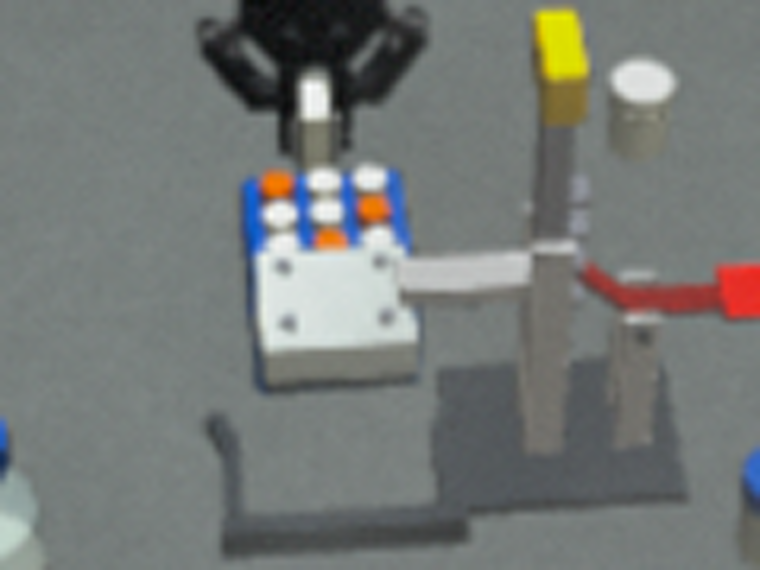

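Run:
```python
from h import *
N=np.array([.6456,-.026]);a=np.radians(7.1);ax=np.array([np.cos(a),np.sin(a)]);ay=np.array([-ax[1],ax[0]])
f=lambda x,y,z,n="scene":(proj(n,[*(N+x*ax+y*ay),z])-([260,185] if n=="scene" else 0))*(6.333 if n=="scene" else 1)
for nm,p in(("stopL inner",(.057,-.052,.014)),("stopL floor",(.057,-.052,0)),("guideL start inner",(-.002,-.052,.014)),("guideR start",(-.002,.052,.014)),("stopR",(.057,.052,.014)),("stopR floor",(.057,.052,0)),("rack front L",(-.043,-.045,0)),("rack front R",(-.043,.045,0)),("rack fr L top",(-.043,-.045,.062)),("rack back L top",(-.153,-.045,.062)),("rack back R top",(-.153,.045,.062)),("tab",(0,.219,.111))):print(nm,f(*p))
```

```text
stopL inner [239.4751 517.8474]
stopL floor [240.1038 534.9101]
guideL start inner [233.8166 432.8917]
guideR start [425.7685 421.2718]
stopR [436.5562 505.5309]
stopR floor [436.0462 522.5877]
rack front L [243.3809 392.7843]
rack front R [405.6399 383.1092]
rack fr L top [240.7497 315.5685]
rack back L top [230.6244 173.8955]
rack back R top [389.2489 165.2372]
tab [746.5971 281.8347]
```

Run:
```python
from h import *
N=np.array([.6456,-.026]);a=np.radians(7.1);ax=np.array([np.cos(a),np.sin(a)]);ay=np.array([-ax[1],ax[0]])
loc=lambda p:np.array([(p[:2]-N)@ax,(p[:2]-N)@ay])*1000
s=cv2.imread("pics/s3.png");s2=cv2.imread("pics/s2.png")
r=blobs(s,(0,0,165),(180,60,255),(296,205,330,224),5)+blobs(s,(5,150,140),(18,255,255),(296,205,330,226),5)
for x in r:print("cap",x[0],x[1],loc(plane("scene",x[1],.075)))
x=blobs(s,(0,0,170),(180,60,255),(303,190,318,206),5)
for i in x:print("fin",i,loc(plane("scene",i[1],.08)))
g=cv2.cvtColor(s2,cv2.COLOR_BGR2GRAY).astype(int)
for row in range(252,268,2):print(row,g[row,290:304],"|",g[row,322:334])
# blue side edges
h=cv2.inRange(cv2.cvtColor(s,cv2.COLOR_BGR2HSV),(105,130,40),(125,255,255))
for row in(216,220,223):
    c=np.where(h[row,290:335])[0]+290;print("blue row",row,c.min(),c.max(),loc(plane("scene",(c.min()-.5,row),.062)),loc(plane("scene",(c.max()+.5,row),.062)))
```

```text
cap 37 [311.027  215.2973] [-121.1848    5.2004]
cap 17 [318.1176 212.5882] [-132.8782   31.2149]
cap 30 [303.9667 219.8667] [-100.4383  -20.9555]
cap 15 [319.3333 222.1333] [-85.148   31.4913]
cap 16 [303.25  213.625] [-131.7538  -21.5754]
cap 15 [318.4 217.6] [-107.6688   30.1183]
cap 10 [311.5 222.2] [-86.9633   4.3814]
fin (np.int32(25), array([309.48, 200.36]), array([308, 197,   4,   7])) [-193.6119    4.8221]
252 [127 120  94  68  81  89 106 119 126 125 124 124 125 125] | [128 126 129 127 125 121  98  93  91  87  90  90]
254 [132 127 118  90  73  84  84 100 126 127 127 128 124 123] | [128 129 127 128 128 119  94  94  94  94  92  93]
256 [126 128 130 122  96  81  83  95 117 128 127 127 125 126] | [128 128 127 128 128 122  98  92  92  94  91  92]
258 [128 127 128 130 125  95  89  97 118 126 125 128 130 130] | [128 130 129 129 128 117  96  89  91  93  91  88]
260 [126 127 127 127 121 103  88  94 114 126 127 128 128 125] | [128 128 130 129 129 130 117  85  90  91  93  90]
262 [129 127 127 128 122 103  90  94 116 129 128 130 128 127] | [128 129 131 130 131 129 119  93  91  90  92  91]
264 [128 126 128 126 122 108  88  95 114 127 128 125 128 127] | [120 121 121 119 117 108 104  87  86  85  89  88]
266 [126 128 127 130 125 106  86  89  96 102 101 104 108 104] | [95 93 93 92 89 88 89 86 87 86 86 86]
blue row 216 298 323 [-134.642   -42.0606] [-127.3891   50.0117]
blue row 220 298 323 [-114.5816  -43.0889] [-107.3781   48.1876]
blue row 223 299 324 [-99.4867 -40.3628] [-92.3194  50.3305]
```

Run:
```python
from h import *
N=np.array([.6456,-.026]);a=np.radians(7.1);ax=np.array([np.cos(a),np.sin(a)]);ay=np.array([-ax[1],ax[0]])
loc=lambda p:np.array([(p[:2]-N)@ax,(p[:2]-N)@ay])*1000
for n in("t0","t2"):
    g=cv2.cvtColor(cv2.imread("pics/top0.png" if n=="t0" else "pics/t2.png"),cv2.COLOR_BGR2GRAY).astype(int)
    for row in range(148,166,2):print(n,row,g[row,342:360],"|",g[row,310:322])
for u,v in((348,154),(351,154),(317,158)):print(u,v,loc(plane("top",(u,v),0)),loc(plane("top",(u,v),.014)))
for y in(-.052,.052):
  for x in(0,.03,.05):print("pred",x,y,proj("top",[*(N+x*ax+y*ay),0]))
for u,v in((297.9,260),(327.8,260),(297.9,256),(327.5,256)):print("scene",u,v,loc(plane("scene",(u,v),0)))
```

```text
t0 148 [ 56  52  46  41  61  57  65  88 112 113 110 112 115 115 110 111 117 111] | [115 113 110 104  91  98 101  97  92  88  88  81]
t0 150 [ 99 100  94  83  66  75  77 107 113 115 111 111 112 117 111 114 113 112] | [88 76 72 76 70 74 70 71 72 74 75 76]
t0 152 [169 143 114 109  64  71  76  99 118 117 111 111 113 112 113 111 110 112] | [77 57 55 52 56 53 58 43 48 39 42 43]
t0 154 [203 189 109 105  75  72  69  85 111 115 114 114 114 115 113 114 113 112] | [103  69  70  75  75  95 102  98 104 106 114 122]
t0 156 [202 196 120 110  92  66  74  75  96 110 110 112 113 112 116 112 113 110] | [ 94  77  72  72  79 107 117 116 119 140 196 202]
t0 158 [200 202 182 121 109  72  70  73  95 111 113 114 113 114 114 113 110 115] | [ 74  72  72  72  74  97 116 115 110 114 195 201]
t0 160 [201 203 191 110 111  81  72  68  86 107 111 113 117 115 113 114 112 109] | [ 71  71  66  73  72  87 114 119 112 107 175 192]
t0 162 [205 204 195 124 114  97  68  71  75  99 113 116 112 114 113 114 115 112] | [135 153 153 160 164 168 177 185 182 182 181 183]
t0 164 [206 206 205 183 120 105  71  71  75  87 112 117 109 
[... 1062 characters left out ...]
4 114 118 118 112 115] | [163 148 139 128 132 139 137 115 104  93  97 126]
t2 164 [205 206 206 208 210 192  86  70  74  85 117 116 110 117 119 114 116 112] | [ 76  70  70  67  70  73  93 117 117 114 111 120]
348 154 [ 37.7145 -61.1348] [ 33.3616 -59.7215]
351 154 [ 36.1771 -70.9791] [ 31.8376 -69.4801]
317 158 [39.8982 42.6783] [35.5263 43.187 ]
pred 0 -0.052 [347.1552 165.193 ]
pred 0.03 -0.052 [345.6673 156.6043]
pred 0.05 -0.052 [344.6815 150.9139]
pred 0 0.052 [316.0466 169.8726]
pred 0.03 0.052 [314.6711 161.2476]
pred 0.05 0.052 [313.7598 155.5332]
scene 297.9 260 [ 15.8538 -49.9096]
scene 327.8 260 [24.0052 51.6712]
scene 297.9 256 [ -2.0042 -48.9832]
scene 327.5 256 [ 6.1176 52.3841]
```

>>> {"method": "play_rows", "body": {"targets": [{"delta_pos": [0.0004,-0.0034,0],"delta_rot": [0,0,-0.001],"claw": 5},{"delta_pos": [0.0004,-0.0034,0],"delta_rot": [0,0,-0.001],"claw": 5},{"delta_pos": [0.0103,-0.0022,0],"delta_rot": [0,0,-0.001],"claw": 5},{"delta_pos": [0.0202,-0.0009,0],"delta_rot": [0,0,-0.001],"claw": 5},{"delta_pos": [0.0302,0.0003,0],"delta_rot": [0,0,-0.001],"claw": 5},{"delta_pos": [0.0401,0.0015,0],"delta_rot": [0,0,-0.001],"claw": 5},{"delta_pos": [0.05,0.0028,0],"delta_rot": [0,0,-0.001],"claw": 5},{"delta_pos": [0.0599,0.004,0],"delta_rot": [0,0,-0.001],"claw": 5},{"delta_pos": [0.0699,0.0053,0],"delta_rot": [0,0,-0.001],"claw": 5},{"delta_pos": [0.0798,0.0065,0],"delta_rot": [0,0,-0.001],"claw": 5},{"delta_pos": [0.0857,0.0072,0],"delta_rot": [0,0,-0.001],"claw": 5},{"delta_pos": [0.0857,0.0072,0],"delta_rot": [0,0,-0.001],"claw": 5},{"delta_pos": [0.0857,0.0072,0],"delta_rot": [0,0,-0.001],"claw": 5}]}}

```text
time: 10.07
eef_pos: [0.5359, -0.0429, 0.0595]
tcp_rot: [0.71, 0.044, -0.701, 0.043]
contact_force: [1.5, -0.3, -0.5]
opening: 0.179
```

```bash
python3 st.py
```

```text
10.0667 [ 1.4904 -0.2867 -0.5114] 0.17925871530644907 [ 0.5359 -0.0429  0.0595]
rack yaw if held 6.999070010918587
```

>>> {"method": "play_rows", "body": {"targets": [{"delta_pos": [0.003,0.0004,0],"delta_rot": [0,0,0],"claw": 5},{"delta_pos": [0.006,0.0008,0],"delta_rot": [0,0,0],"claw": 5},{"delta_pos": [0.009,0.0011,0],"delta_rot": [0,0,0],"claw": 5},{"delta_pos": [0.009,0.0011,0],"delta_rot": [0,0,0],"claw": 5}]}}

```text
time: 10.4
eef_pos: [0.5451, -0.0418, 0.0595]
tcp_rot: [0.711, 0.044, -0.701, 0.043]
contact_force: [-2.1, -0.5, 2.8]
opening: 0.18
```

>>> {"method": "play_rows", "body": {"targets": [{"delta_pos": [0.003,0.0004,0],"delta_rot": [0,0,0],"claw": 5},{"delta_pos": [0.003,0.0004,0],"delta_rot": [0,0,0],"claw": 5}]}}

```text
time: 10.57
eef_pos: [0.5483, -0.0414, 0.0594]
tcp_rot: [0.711, 0.044, -0.701, 0.043]
contact_force: [-1.0, -0.6, 2.3]
opening: 0.182
```

>>> {"method": "play_rows", "body": {"targets": [{"delta_pos": [0.003,0.0004,0],"delta_rot": [0,0,0],"claw": 5},{"delta_pos": [0.003,0.0004,0],"delta_rot": [0,0,0],"claw": 5}]}}

```text
time: 10.73
eef_pos: [0.5503, -0.0411, 0.0596]
tcp_rot: [0.709, 0.044, -0.702, 0.043]
contact_force: [-6.2, -0.8, 7.6]
opening: 0.175
```

>>> {"method": "play_rows", "body": {"targets": [{"delta_pos": [0.003,0.0004,0],"delta_rot": [0,0,0],"claw": 5},{"delta_pos": [0.003,0.0004,0],"delta_rot": [0,0,0],"claw": 5}]}}

```text
time: 10.9
eef_pos: [0.5504, -0.041, 0.0596]
tcp_rot: [0.706, 0.044, -0.705, 0.043]
contact_force: [-14.9, -1.5, 13.1]
opening: 0.182
```

```bash
python3 st.py
python3 - <<'E'
from h import *
s=ctrl.read_camera("scene");cv2.imwrite("pics/s4.png",s)
cv2.imwrite("pics/v4.png",cv2.resize(s[185:275,260:380],(760,570),interpolation=cv2.INTER_CUBIC))
E
```

```text
10.9 [-14.9169  -1.4803  13.1105] 0.18208777002560378 [ 0.5504 -0.041   0.0596]
rack yaw if held 7.060377877345033
```

View pics/v4.png

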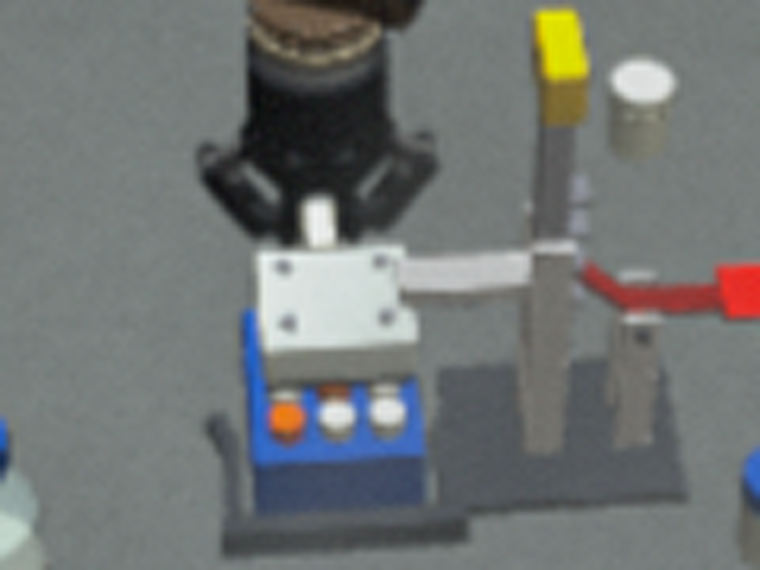

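The rack sits against the back stop: its front foot is at (340,510), touching the stop, and it lies between the guides. The push met 15 N with no further motion. I'll release it now.

>>> {"method": "play_rows", "body": {"targets": [{"delta_pos": [0,0,0],"delta_rot": [0,0,0],"claw": 5},{"delta_pos": [0,0,0],"delta_rot": [0,0,0],"claw": 60},{"delta_pos": [0,0,0],"delta_rot": [0,0,0],"claw": 70},{"delta_pos": [0,0,0],"delta_rot": [0,0,0],"claw": 70},{"delta_pos": [0,0,0],"delta_rot": [0,0,0],"claw": 70},{"delta_pos": [0,0,0.02],"delta_rot": [0,0,0],"claw": 70},{"delta_pos": [0,0,0.05],"delta_rot": [0,0,0],"claw": 70},{"delta_pos": [-0.01,0,0.085],"delta_rot": [0,0,0],"claw": 60},{"delta_pos": [-0.03,0,0.12],"delta_rot": [0,0,0],"claw": 40},{"delta_pos": [-0.05,0,0.155],"delta_rot": [0,0,0],"claw": 0},{"delta_pos": [-0.05,0.02,0.19],"delta_rot": [0,0,0],"claw": 0},{"delta_pos": [-0.05,0.05,0.22],"delta_rot": [0,0,0],"claw": 0},{"delta_pos": [-0.04,0.085,0.24],"delta_rot": [0,0,0],"claw": 0},{"delta_pos": [-0.02,0.12,0.25],"delta_rot": [0,0,0],"claw": 0},{"delta_pos": [0.01,0.15,0.25],"delta_rot": [0,0,0],"claw": 0},{"delta_pos": [0.03,0.18,0.25],"delta_rot": [0,0,0],"claw": 0},{"delta_pos": [0.05,0.21,0.25],"delta_rot": [0,0,0],"claw": 0},{"delta_pos": [0.0685,0.23,0.23],"delta_rot": [0,0,0],"claw": 0},{"delta_pos": [0.0685,0.23,0.2],"delta_rot": [0,0,0],"claw": 0},{"delta_pos": [0.0685,0.23,0.17],"delta_rot": [0,0,0],"claw": 0}]}}

```text
time: 12.62
eef_pos: [0.6202, 0.1909, 0.2293]
tcp_rot: [0.707, 0.045, -0.704, 0.044]
contact_force: [-0.1, -0.4, -0.8]
opening: 0.003
```

```bash
python3 st.py
python3 - <<'E'
from h import *
s=ctrl.read_camera("scene");t=ctrl.read_camera("top");cv2.imwrite("pics/s5.png",s);cv2.imwrite("pics/t5.png",t)
cv2.imwrite("pics/v5.png",cv2.resize(s[165:275,285:405],(654,600),interpolation=cv2.INTER_CUBIC))
for n,im,bx in(("scene",s,(366,220,395,240)),("top",t,(250,155,275,180))):print([(x[0],x[1]) for x in blobs(im,(0,150,190),(8,255,255),bx)])
E
```

```text
12.6167 [-0.1151 -0.398  -0.8023] 0.002932530589208567 [0.6202 0.1909 0.2293]
rack yaw if held 7.1975634286207395
[(np.int32(75), array([378.44, 230.52]))]
[]
```

View pics/v5.png

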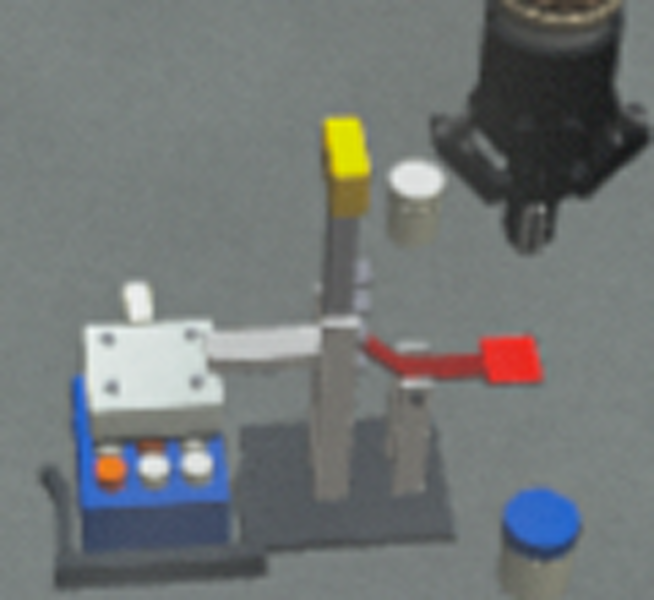

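>>> {"method": "play_rows", "body": {"targets": [{"delta_pos": [-0.001,-0.003,-0.03],"delta_rot": [0,0,0],"claw": 0},{"delta_pos": [-0.001,-0.003,-0.06],"delta_rot": [0,0,0],"claw": 0},{"delta_pos": [-0.001,-0.003,-0.08],"delta_rot": [0,0,0],"claw": 0},{"delta_pos": [-0.001,-0.003,-0.09],"delta_rot": [0,0,0],"claw": 0},{"delta_pos": [-0.001,-0.003,-0.098],"delta_rot": [0,0,0],"claw": 0},{"delta_pos": [-0.001,-0.003,-0.106],"delta_rot": [0,0,0],"claw": 0},{"delta_pos": [-0.001,-0.003,-0.115],"delta_rot": [0,0,0],"claw": 0},{"delta_pos": [-0.001,-0.003,-0.115],"delta_rot": [0,0,0],"claw": 0},{"delta_pos": [-0.001,-0.003,-0.115],"delta_rot": [0,0,0],"claw": 0},{"delta_pos": [-0.001,-0.003,-0.115],"delta_rot": [0,0,0],"claw": 0},{"delta_pos": [-0.001,-0.003,-0.115],"delta_rot": [0,0,0],"claw": 0},{"delta_pos": [-0.001,-0.003,-0.115],"delta_rot": [0,0,0],"claw": 0}]}}

```text
time: 13.72
eef_pos: [0.6165, 0.1863, 0.1094]
tcp_rot: [-0.704, -0.044, 0.708, -0.043]
contact_force: [-0.9, -0.5, 5.4]
opening: 0.001
```

```bash
python3 st.py
python3 - <<'E'
from h import *
s=ctrl.read_camera("scene");cv2.imwrite("pics/s6.png",s)
c=max(blobs(s,(22,130,200),(35,255,255),(330,160,365,230)),key=lambda x:x[0])[1];print(c)
for h in(0,.048,.058,.072):print(h,proj("scene",[.6315,.083,.2147+h]))
E
```

```text
13.7167 [-0.9147 -0.4803  5.402 ] 0.0006417675308142558 [0.6165 0.1863 0.1094]
rack yaw if held 7.106365705670342
[347.9516 194.6613]
0 [346.5993 208.5307]
0.048 [347.2786 197.2892]
0.058 [347.4238 194.8861]
0.072 [347.6293 191.4854]
```

The handle is now at row 194.7, which puts the head at about 0.059, resting on the caps. I'll let go of the tab.

>>> {"method": "play_rows", "body": {"targets": [{"delta_pos": [0,0,0.02],"delta_rot": [0,0,0],"claw": 0},{"delta_pos": [0,0,0.045],"delta_rot": [0,0,0],"claw": 0},{"delta_pos": [0,0,0.08],"delta_rot": [0,0,0],"claw": 0},{"delta_pos": [0,0,0.12],"delta_rot": [0,0,0],"claw": 0},{"delta_pos": [-0.03,0,0.16],"delta_rot": [0,0,0],"claw": 0},{"delta_pos": [-0.06,0,0.2],"delta_rot": [0,0,0],"claw": 0},{"delta_pos": [-0.09,0,0.22],"delta_rot": [0,0,0],"claw": 0},{"delta_pos": [-0.09,0,0.22],"delta_rot": [0,0,0],"claw": 0},{"delta_pos": [-0.09,0,0.22],"delta_rot": [0,0,0],"claw": 0},{"delta_pos": [-0.09,0,0.22],"delta_rot": [0,0,0],"claw": 0}]}}

```text
time: 14.6
eef_pos: [0.5266, 0.1863, 0.3292]
tcp_rot: [-0.704, -0.044, 0.707, -0.044]
contact_force: [-0.5, 0.4, -1.1]
opening: 0.003
```

```bash
python3 st.py
python3 - <<'E'
from h import *
s=ctrl.read_camera("scene");cv2.imwrite("pics/s7.png",s)
print(max(blobs(s,(22,130,200),(35,255,255),(330,160,365,230)),key=lambda x:x[0])[1],[(x[0],x[1]) for x in blobs(s,(0,150,190),(8,255,255),(366,220,395,240))])
cv2.imwrite("pics/v7.png",cv2.resize(s[130:290,160:480],(800,400),interpolation=cv2.INTER_CUBIC))
E
```

```text
14.6 [-0.4797  0.3774 -1.0617] 0.002942206056477463 [0.5266 0.1863 0.3292]
rack yaw if held 7.113914618008522
[347.9841 194.5873] [(np.int32(74), array([378.3784, 230.473 ]))]
```

View pics/v7.png

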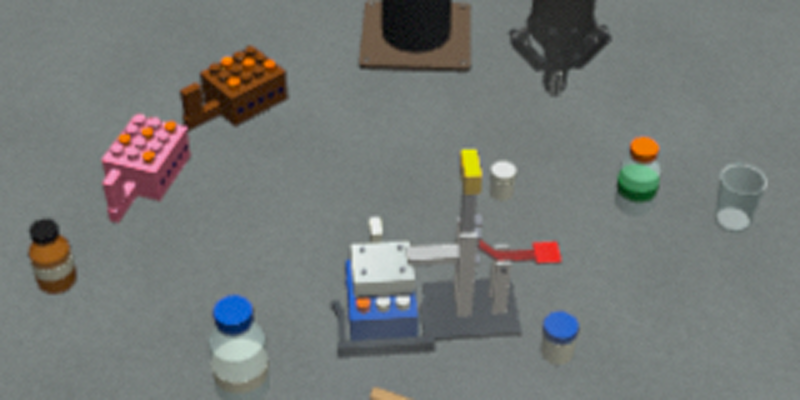

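The head rests on the caps at (382,262) in the crop, and the tab is back at its starting pixel. The rack is home and the bystanders are still standing. Handing in.

```bash
python3 -c "
from plant import ctrl
print(ctrl.sign_off())"
```

```text
the job is handed in; nothing more can be done
None
```

I carried out every step and handed the job in after 14.6 s of robot time; no verdict is reported at hand-in.

- **Raising the head:** I pulled it up about 90 mm and let go. Triangulating the handle showed it hanging 72 mm up, on the third tooth.
- **Rack:** I dragged it by its fin to the lane mouth, moved it 3.4 mm sideways to centre it, and slid it in. At the stop it met 15 N with no further movement. It was held square to the stand's measured yaw (about 7°).
- **Lowering:** I pressed the tab about 26 mm, slightly more than planned, at 5.4 N. The head sank to about 0.059 by image. After I let go, the tab was back at its starting pixel and the head had not moved.
- **Last picture:** It shows the rack home, the fingers clear, the visible bystanders upright and the look-alikes untouched. I judged the bystanders by eye and did not measure their positions.

**Checks that disagreed:**
- The scene camera read about 3.5 mm further towards +y than the top camera and the arm, so I corrected for it.
- Triangulated heights came out about 5 mm low for the handle, tab and fin.
- The head's top face triangulated at 48 mm instead of the stated 65 mm. I never explained this and did not use that height.

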